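# Lay an upright bracket down against its stops

## Task

Tip the upright steel angle bracket over onto its back, so that its tall leg lies flat on the board between the two stop blocks and its foot stands on edge close against them. Lower it gently all the way with the outside of the fingers, never letting it drop. Do not grip it, press it hard or lift it off the board, and leave the bottle, the beaker and the tape roll where they stand.

Things in the scene. Friction and masses are not known exactly. Their poses are not given: they have to be found in the camera images.
- bracket: Loose L-shaped steel angle bracket, 0.3 to 0.6 kg. Origin: middle of the bottom front edge of the foot (heel), over which it tips. x axis: the way to tip; z axis: up along the leg. Leg: plate 50 wide (y), 5 thick (x -5 to 0), up to z 150. Foot: plate 100 wide (y), 90 long (x -90 to 0), 10 thick. Inside corner is free of ribs. Past about 55 degrees of tilt it would fall by itself.
- leg_top (a point): Middle of the top end of the bracket's leg (bracket x -2.5, y 0, z 150 mm). A finger inside the corner pushes the leg's -x face.
- foot_end (a point): Middle of the rear edge of the foot's inside face (bracket x -90, y 0, z 10 mm), the face that is on top while it stands. Past the balance point the bracket can be held back at this face, e.g. by the rear finger of an opened gripper put between leg and foot. Same axes as the bracket.
- board: Fixed grey board, 6 mm thick, x -115 to 175, y -70 to 70. Origin: underside, midway between its two aluminium stop blocks, in the plane of their stop faces. x: level, the way to tip. Blocks: x 0 to 25, y 33 to 63 and -63 to -33, up to z 26. The standing heel is 3 to 6 mm in front (-x) of the stop faces. Laid down with the foot flush on the blocks, the bracket's origin is at x -10, z 6.
- amber_bottle: Bystander: brown glass bottle with black screw cap, 50 mm across, 126 high, origin at the centre of its underside.
- beaker: Bystander: empty clear beaker with a spout, 78 across, 94 high, origin at the centre of its underside.
- tape_roll: Bystander: flat-lying roll of masking tape, 104 across, 25 high, origin at the centre of its underside.
There are look-alikes about, which are no part of the job. What is shaped like the bracket but pink is not meant.

How it is judged:
By the outcome, as a careful person would: the job done as asked, in the order asked, and still so for the second after the job is handed in, with the robot touching nothing.
It also fails if it takes over 58 s, if anything falls off the work surface, if the arm or the gripper's body presses on something with over 40 N, if the wrist force passes 120 N, or if a joint passes its speed limit or range.

## Robot

A 6-joint arm with a two-finger parallel gripper is mounted at the origin on a cart in front of the work surface, level with it; the furniture and walls round the work are solid. World frame = base frame: x ahead of the robot, y to its left, z up, the work surface at z = 0. Lengths are in m, angles in rad, forces in N, time in s.
With the tool pointing down it reaches from about 0.35 to 0.85 m from the base axis. Payload 8.1 kg.
Tool frame: the origin (TCP) lies at the very end of the fingers, on their centre line; the grasp point (between the pads) lies 19 mm behind it; z points along the fingers, y is the direction in which the jaws open and shut (so a half turn about z gives the same grasp; the last joint's range is limited). The gripper opens to 93 mm and grips with 3 to 60 N. Pads are 15 mm wide; open, the fingers measure 128 mm over their backs; the gripper's body (75 mm by 188 mm) begins 65 mm behind the grasp point.
Start: joints at [1.234, 0.13, 1.488, -0, 1.523, -0.085], TCP at [0.149, 0.581, 0.219] pointing down, gripper open.
Joint ranges: [-2.96, 2.96], [-0.89, 2.26], [0.02, 2.5], [-1.34, 4.48], [0, 2.73], [-2.66, 2.66]. Speed limits (rad/s): [2.39, 2.39, 2.79, 3.14, 3.14, 3.14].

## Interface

Orientations are given as a rotation vector (axis times angle).
In Python, from plant import * gives the robot as it stands.
- The arm moves only by the tool apply_moves, never from a script. Its argument "commands" is one flat list of numbers, 7 for each row, row after row: the shift along the world's x, y, z in cm, then the turn, a rotation vector about the world's x, y, z in rad, then the finger opening in cm, from 0 to 9.3. A call has 1 to 8 rows; each row shifts and turns the pose as measured when the row begins; what a row does not reach is not made up. A row lasts 1/8 s, in which the tool goes at most 62.5 mm and 10.7 degrees, less where a joint would pass 70% of its speed; a pose out of reach is approached as far as the arm can. A call with a gripper value outside its range is refused whole. The fingers move at their own pace and stop on an object; "squeeze" is the grip in N (left out, the last holds). Time passes only in rows, so rows that do not move let the fingers close. It gives the time, the measured TCP pose, the force and the opening at its end, in the units of the state.
- read_state(): the state, without advancing time (a new reading comes with each control period).
- read_camera(name): name is "side" or "top"; returns (picture, depth): 384x512x3 uint8, blue, green, red; 384x512 float32, m along the optical axis (not along the pixel's ray), 0 where there is no reading.
- camera_model(name): a dict with "intrinsics" (3x3 intrinsics, pixels), "dist_coeffs" ([k1, k2, p1, p2, k3] as OpenCV has them; the pictures are not rectified), "R" (3x3) and "t" (3): a world point X has camera coordinates R X + t. Camera axes: x right, y down, z forward; pixel columns grow to the right and rows downward; lengths in m; the calibration is good to about 2 mm. A picture is of the moment at which its call begins. camera_model takes no time and is no camera call.
- close_job(): hands the job in, once; it reports no verdict.
Trained networks look in the newest picture that a camera, given by its name, has taken for a name from the list of things; names that differ only in an ending like _2 or _b are one class to them, and where a whole thing is asked for, a point or a joint stands for the part that bears it (a point fixed in the world has none). Each returns a list of dicts, best first, with "conf" (0 to 1); they miss things now and then, are a little off and sometimes report something else, mostly with a low value. They report only what shows in the picture. A call takes as long as a camera call. They do not tell look-alikes from the thing itself.
- find_in(query, camera): "point" ([x, y, z] in m, in the coordinates of the camera as it stood for that picture, good to about 4 mm: the middle of the surface that is visible of it).
- cut_out(query, camera): "mask" (384x512 bool, what is visible of it).
- spot_point(query, camera): "point" ([x, y, z] in m, in the coordinates of the camera as it stood for that picture, good to about 4 mm: a listed point, or the origin of a listed thing).
The state is a dict: "t": time; "q": joint angles; "dq": joint speeds; "joint_torque": joint torques, N m; "tool_pos": TCP position; "orientation": TCP orientation; "force": force on the tool from outside, world axes, zero at the start; "wrist_torque": the same for the moment, N m; "opening": finger opening in m.
Only numpy, scipy, OpenCV 4.12 (cv2) and the standard library are available. Lean on these libraries where they do the work, as an engineer would, in place of code of your own. Each camera call takes 0.05 s, during which the arm holds its last target. There are 200 camera calls.

## Working session

There is one attempt and no reset: what is moved stays moved. The work goes in short steps, Python scripts to look and compute and a tool call to move; the robot and the scene stay as the last step left them, time stands still between calls to the robot, and variables do not carry over. Pictures are saved under pics/ and viewed, about 8 in all and at most 12, crops included, and the job is handed in when it is done.

Besides the shell and the picture viewer there is one more tool, called after "Emit:" as name(argument=value, ...) on one line, values as JSON. apply_moves: Moves the arm, as the interface text tells. Its arguments: {"type":"object","properties":{"commands":{"type":"array"},"squeeze":{"type":"number"}},"required":["commands"]}

```bash
ls; mkdir -p pics
cat > h.py <<'E'
from plant import *
import numpy as np, cv2
def w(cam,p):
    m=camera_model(cam); return np.array(m["R"]).T@(np.array(p)-np.array(m["t"]).ravel())
def px(cam,P):
    m=camera_model(cam); r,_=cv2.Rodrigues(np.array(m["R"])); return cv2.projectPoints(np.array([P],float),r,np.array(m["t"],float),np.array(m["intrinsics"]),np.array(m["dist_coeffs"]))[0].ravel()
def cloud(cam,d):
    m=camera_model(cam); v,u=np.mgrid[0:384,0:512]; uv=np.stack([u.ravel(),v.ravel()],1).astype(np.float32)
    n=cv2.undistortPoints(uv[:,None],np.array(m["intrinsics"]),np.array(m["dist_coeffs"]))[:,0]
    z=d.ravel(); C=np.c_[n*z[:,None],z]
    return ((C-np.array(m["t"]).ravel())@np.array(m["R"])).reshape(384,512,3)
E
python3 - <<'E'
from h import *
ims=[]
for c in ("side","top"):
    im,d=read_camera(c); cv2.imwrite(f"pics/{c}0.png",im); np.save(f"{c}0.npy",d)
    m=camera_model(c); print(c,"cam at",-np.array(m["R"]).T@np.array(m["t"]).ravel())
    for q in ("bracket","leg_top","foot_end","board","amber_bottle","beaker","tape_roll"):
        for r in spot_point(q,c)[:3]: print(c,q,w(c,r["point"]).round(4),px(c,w(c,r["point"])).round(),round(r["conf"],2))
print(read_state())
E
```

```text
pics
side cam at [ 0.26550635 -0.74985615  0.55970428]
side bracket [ 0.5359 -0.2574  0.0023] [311. 321.] 0.96
side bracket [0.5371 0.0119 0.0077] [267. 244.] 0.57
side leg_top [ 0.5354 -0.2567  0.152 ] [317. 259.] 0.66
side leg_top [0.4028 0.3613 0.0049] [192. 193.] 0.64
side leg_top [0.5422 0.0063 0.1512] [271. 195.] 0.56
side foot_end [ 0.5551 -0.0832  0.0146] [288. 263.] 0.76
side foot_end [ 0.5038 -0.169   0.0095] [280. 293.] 0.69
side foot_end [ 0.6688 -0.124   0.0007] [339. 268.] 0.65
side board [ 0.5421  0.0139 -0.0012] [268. 247.] 0.88
side board [0.538  0.0092 0.0048] [268. 246.] 0.19
side amber_bottle [ 0.6681 -0.1237 -0.0019] [339. 269.] 0.95
side beaker [0.4023 0.3603 0.0016] [192. 195.] 0.88
side beaker [ 0.5436  0.0179 -0.0025] [269. 246.] 0.31
side tape_roll [ 0.5696  0.3679 -0.0028] [241. 188.] 0.83
top cam at [0.45831306 0.06219158 1.26035231]
top bracket [ 0.534  -0.2547  0.0018] [343. 186.] 0.9
top bracket [0.5441 0.0092 0.0048] [269. 181.] 0.83
top leg_top [0.5411 0.0066 0.1562] [272. 179.] 0.73
top leg_top [ 0.531  -0.2537  0.1482] [355. 184.] 0.62
top foot_end 
[... 218 characters left out ...]
pe_roll [ 0.5726  0.3708 -0.0015] [167. 171.] 0.75
{'t': 0.8, 'q': array([ 1.23360403e+00,  1.30388293e-01,  1.48817413e+00, -6.63242118e-06,
        1.52298239e+00, -8.54378020e-02]), 'dq': array([-0.00085146, -0.00028301, -0.00081279, -0.00010286,  0.0005145 ,
       -0.00013853]), 'joint_torque': array([-6.22477455e-04, -5.59708107e+01, -4.92025280e+01,  7.67408498e-02,
        2.23138154e-02, -1.38949179e-05]), 'tool_pos': array([0.1494728 , 0.58110802, 0.21865644]), 'orientation': array([3.94408953e-01, 3.11671979e+00, 7.12923890e-05]), 'force': array([ 0.02854776, -0.09595107,  0.29106829]), 'wrist_torque': array([ 0.01836746, -0.0783981 , -0.07282295]), 'opening': 0.09293443188995561}
```

Run:
```python
import cv2
a=cv2.imread("pics/side0.png")[120:350,120:400];b=cv2.imread("pics/top0.png")[90:290,120:420]
a=cv2.resize(a,None,fx=2,fy=2);
cv2.imwrite("pics/s1.png",cv2.resize(a,None,fx=1.28,fy=1.28)); cv2.imwrite("pics/t1.png",cv2.resize(b,None,fx=2.6,fy=2.6))
```

```text
(no output)
```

View pics/s1.png

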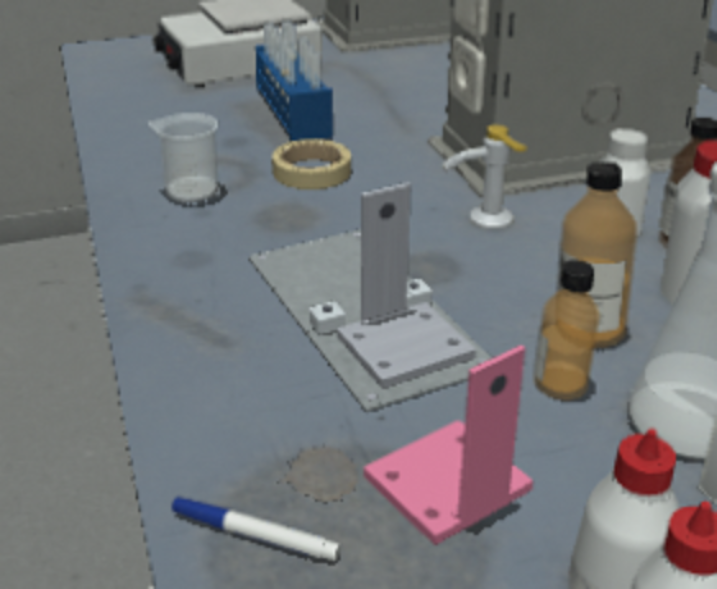

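View pics/t1.png

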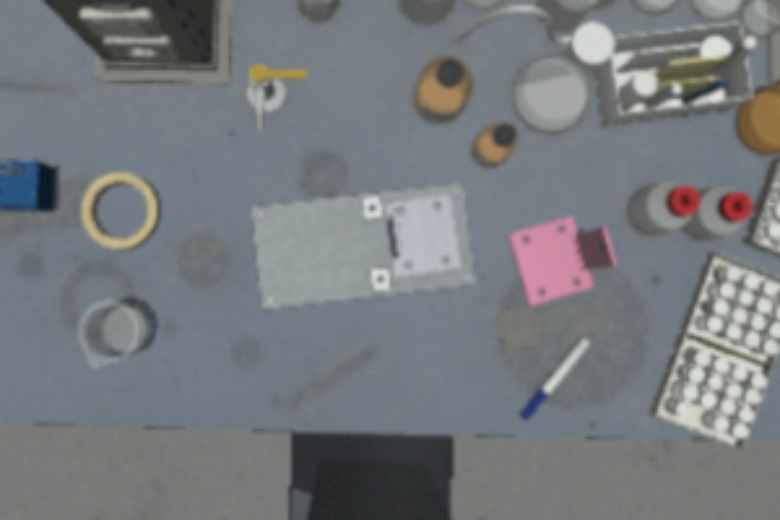

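The side view shows the grey bracket standing at about (385,310) with its leg toward the beaker side. In the top view its foot spans about (390–460, 200–275), the blocks are at (373,207) and (380,279), and the board tilts slightly. The pink look-alike is close behind it, so a tilted start is out. Next I'll measure it precisely.

Run:
```python
from h import *
for c in ("top","side"):
    im,d=read_camera(c); P=cloud(c,d)
    for q in ("board","bracket"):
        for r in cut_out(q,c)[:3]:
            m=r["mask"]&(d>0); p=P[m]; print(c,q,round(r["conf"],2),m.sum(),p.mean(0).round(3),p.min(0).round(3),p.max(0).round(3))
            if abs(p[:,1].mean())>0.12: continue
            if q=="board":
                s=p[abs(p[:,2]-.006)<.006]; print(" board rect",cv2.minAreaRect((s[:,:2]*1000).astype(np.float32)),np.median(s[:,2]))
            else:
                for n,lo,hi in (("foot",.01,.024),("leg",.04,.17)):
                    s=p[(p[:,2]>lo)&(p[:,2]<hi)]
                    if len(s)>20: print(" ",n,len(s),cv2.minAreaRect((s[:,:2]*1000).astype(np.float32)),s.mean(0).round(4),np.median(s[:,2]),s[:,2].max())
    b=P[(d>0)&(P[...,2]>.019)&(P[...,2]<.035)&(abs(P[...,0]-.54)<.08)&(abs(P[...,1]-.015)<.05)]
    for sg in (b[b[:,0]>.565],b[b[:,0]<.52]): print(" block",len(sg),sg.mean(0).round(4) if len(sg) else 0, sg.min(0).round(4) if len(sg) else 0,sg.max(0).round(4) if len(sg) else 0)
```

```text
top board 0.91 2623 [0.526 0.067 0.007] [ 0.442 -0.108 -0.007] [0.618 0.194 0.035]
 board rect ((531.1282958984375, 43.92730712890625), (145.6091766357422, 292.4952697753906), 8.185300827026367) 0.0057277908533332695
top bracket 0.8 880 [ 0.52  -0.219  0.027] [ 0.462 -0.302 -0.004] [ 0.576 -0.159  0.152]
top bracket 0.76 719 [ 0.546 -0.035  0.025] [ 0.492 -0.085 -0.   ] [0.602 0.015 0.16 ]
  foot 625 ((546.6820678710938, -36.24980926513672), (99.68266296386719, 90.02404022216797), 9.578949928283691) [ 0.547  -0.0391  0.0159] 0.01582541343008036 0.023010624738741377
  leg 59 ((538.9701538085938, 5.7912187576293945), (48.29241943359375, 5.418717384338379), 9.982519149780273) [0.5384 0.0066 0.1266] 0.1468272341382451 0.16024369717261375
top bracket 0.49 266 [ 0.661 -0.121  0.077] [ 0.64  -0.166 -0.005] [ 0.707 -0.1    0.132]
 block 73 [0.5814 0.0252 0.0249] [ 0.5664 -0.031   0.019 ] [0.5953 0.0464 0.0348]
 block 70 [0.4889 0.0149 0.0251] [ 0.4702 -0.029   0.0192] [0.5164 0.0301 0.0309]
side board 0.55 1939 [0.512 0.039 0.008] [ 0.445 -0.26  -0.002] [0.62  0.202 0.149]
 board rect ((532.133056640625, 45.57091522216797), (140.66078186035156, 300.91143798828125), 8.149883270263672) 0.005524308180852294
side bracket 0.75 1999 [ 0.543 -0.022  0.049] [ 0.492 -0.09   0.004] [0.605 0.018 0.157]
  foot 1013 ((548.4977416992188, -35.37025451660156), (102.73577880859375, 97.68498229980469), 10.170086860656738) [ 0.5465 -0.04    0.0153] 0.015225161438067689 0.023541994553191607
  leg 794 ((541.3734130859375, 2.5944814682006836), (51.234806060791016, 9.211048126220703), 5.479061603546143) [0.5402 0.003  0.1002] 0.10085906889593058 0.15690515395622828
side bracket 0.68 2470 [ 0.518 -0.235  0.044] [ 0.457 -0.27  -0.004] [ 0.653 -0.062  0.15 ]
 block 64 [0.584  0.0258 0.0249] [0.5651 0.0044 0.0192] [0.5988 0.0438 0.0325]
 block 96 [0.4894 0.0132 0.0251] [ 0.4719 -0.0031  0.0191] [0.5197 0.0301 0.0334]
```

Emit:
apply_moves(commands=[2.7,-3.8,0.4,0,0,0.05,7,2.7,-3.8,0.4,0,0,0.05,7,2.7,-3.8,0.4,0,0,0.05,7,2.7,-3.8,0.4,0,0,0.05,7,2.7,-3.8,0.4,0,0,0.05,7,2.7,-3.8,0.4,0,0,0.05,7,2.7,-3.8,0.4,0,0,0.05,7,2.7,-3.8,0.4,0,0,0.05,7])

```text
t: 2.1
tool_pos: [0.3686, 0.2694, 0.2514]
orientation: [-0.262, 3.128, 0.001]
force: [1.3, 0.3, -0.2]
opening: 0.0698
```

Emit:
apply_moves(commands=[3.3,-4.4,0,0,0,0,7,3.3,-4.4,0,0,0,0,7,3.3,-4.4,0,0,0,0,7,3.3,-4.4,0,0,0,0,7,3.3,-4.4,0,0,0,0,7,0,0,0,-0.148,-0.023,0,7,0,0,0,-0.148,-0.023,0,7,0,0,0,-0.148,-0.023,0,7])

```text
t: 3.1
tool_pos: [0.5421, 0.0287, 0.2551]
orientation: [-0.221, 3.009, -0.704]
force: [-0.5, 0.4, -0.0]
opening: 0.0697
```

Emit:
apply_moves(commands=[0,0,0,-0.148,-0.023,0,7,0,0,0,-0.148,-0.023,0,7,0,0,0,-0.148,-0.023,0,7,0,0,0,0,0,0,7])

```text
t: 3.6
tool_pos: [0.5424, 0.031, 0.2552]
orientation: [-0.21, 2.732, -1.36]
force: [-0.4, 0.5, -0.7]
opening: 0.07
```

```bash
cat >> h.py <<'E'
from scipy.spatial.transform import Rotation as Ro
H=np.array([.539,.0085,.006]); YAW=np.radians(9.); xb=np.array([-np.sin(YAW),np.cos(YAW),0]); yb=np.array([-xb[1],xb[0],0]); W=.105
def tilt(Rm): # tool tilt about yb; deg
    u=-Rm[:,2]; return np.degrees(np.arctan2(u@xb,u[2]))
def st():
    s=read_state(); R=Ro.from_rotvec(s["orientation"]).as_matrix(); d=s["tool_pos"]-H
    y=R[:,1]; o=s["opening"]/2+.0175
    f=d+y*o; r=d-y*o
    print("t",round(s["t"],2),"q",s["q"].round(2),"F",s["force"].round(1),"op",round(s["opening"],4),"pos",s["tool_pos"].round(4))
    print(" bx,by,z(mm from heel): tcp",[round(1e3*v,1) for v in (d@xb,d@yb,d[2])],"front",[round(1e3*v,1) for v in (f@xb,f[2])],"rear",[round(1e3*v,1) for v in (r@xb,r[2])],"tilt",tilt(R).round(1),"yaw",np.degrees(np.arctan2(-y[0],y[1])).round(2))
    return s,R
E
python3 -c "
from h import *
st()"
```

```text
t 3.6 q [ 0.5   0.19  1.64 -0.86  1.67 -1.15] F [-0.4  0.5 -0.7] op 0.07 pos [0.5424 0.031  0.2552]
 bx,by,z(mm from heel): tcp [np.float64(21.7), np.float64(-6.9), np.float64(249.2)] front [np.float64(53.3), np.float64(207.3)] rear [np.float64(-9.9), np.float64(291.1)] tilt 53.0 yaw 8.2
```

Emit:
apply_moves(commands=[0.1,-1.4,0,0.15,0.024,0,7,0.1,-1.4,0,0.15,0.024,0,7,0.1,-1.4,0,0.15,0.024,0,7,0.1,-1.4,0,0.15,0.024,0,7,0.1,-1.4,0,0.15,0.024,0,7,0.1,-1.4,0,0.15,0.024,0,7,0,0,0,0,0,0,7])

```text
t: 4.47
tool_pos: [0.5552, -0.0564, 0.2683]
orientation: [-0.229, 3.086, 0.043]
force: [0.2, -0.5, -0.1]
opening: 0.0703
```

```bash
python3 -c "
from h import *
st()"
```

```text
t 4.47 q [-0.22 -0.04  1.58  0.04  1.57 -1.94] F [ 0.2 -0.5 -0.1] op 0.0703 pos [ 0.5552 -0.0564  0.2683]
 bx,by,z(mm from heel): tcp [np.float64(-66.7), np.float64(-5.9), np.float64(262.3)] front [np.float64(-14.0), np.float64(263.6)] rear [np.float64(-119.3), np.float64(261.1)] tilt -1.3 yaw 8.54
```

Emit:
apply_moves(commands=[-0.6,-0.1,-3,-0.022,-0.003,0,7,0,0,-3,0,0,0,7,0,0,-3,0,0,0,7,0,0,-3,0,0,0,7,0,0,-3,0,0,0,7,0,0,-2.3,0,0,0,7,0,0,-0.4,0,0,0,7,0,0,0,0,0,0,7])

```text
t: 5.48
tool_pos: [0.5566, -0.0567, 0.1006]
orientation: [-0.231, 3.053, -0.002]
force: [-0.1, 0.3, -0.1]
opening: 0.0699
```

Run:
```python
from h import *
st()
im,d=read_camera("side"); cv2.imwrite("pics/s2.png",cv2.resize(im[120:320,180:400],None,fx=3,fy=3))
```

```text
t 5.47 q [-0.21  0.03  1.82  0.02  1.22 -1.94] F [-0.1  0.3 -0.1] op 0.0699 pos [ 0.5566 -0.0567  0.1006]
 bx,by,z(mm from heel): tcp [np.float64(-67.1), np.float64(-7.2), np.float64(94.6)] front [np.float64(-14.7), np.float64(94.2)] rear [np.float64(-119.6), np.float64(95.0)] tilt 0.5 yaw 8.64
```

View pics/s2.png

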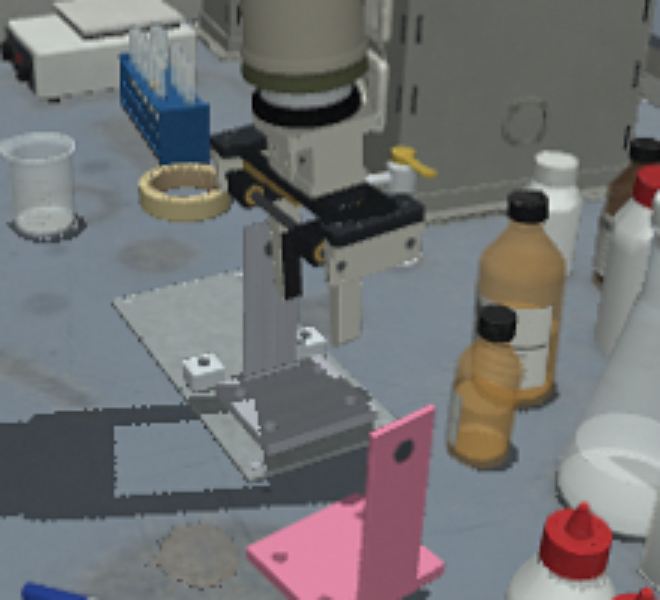

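```bash
cat >> h.py <<'E'
def pose(th,s=.076,phi=None,gap=0,back=.005):
    th=np.radians(th); phi=max(0,th-np.pi/4) if phi is None else np.radians(phi)
    hx=min(0,back-.010*np.sin(th)); c,n=np.cos(th),np.sin(th)
    F=np.array([hx-.005*c+.010*n, .005*n+.010*c])+s*np.array([n,c])-gap*np.array([c,-n])
    T=F-W/2*np.array([np.cos(phi),-np.sin(phi)])
    p=H+T[0]*xb+np.array([0,0,T[1]])
    up=np.cos(phi)*np.array([0,0,1])+np.sin(phi)*xb; y=np.cos(phi)*xb-np.sin(phi)*np.array([0,0,1])
    return p,np.c_[np.cross(y,-up),y,-up]
def rows(targets):
    s,R=st(); p=s["tool_pos"]
    for a in targets:
        q,Q=pose(**a); d=(q-p)*100; v=Ro.from_matrix(Q@R.T).as_rotvec(); print(a,d.round(2),v.round(3)); p,R=q,Q
E
python3 - <<'E'
from h import *
rows([dict(th=0,gap=.006)]+[dict(th=t) for t in (0,2,4,6,8,10,12,14,16)])
E
```

```text
t 5.53 q [-0.21  0.03  1.82  0.02  1.22 -1.94] F [-0.4 -0.2  0.1] op 0.0703 pos [ 0.5568 -0.0568  0.1009]
 bx,by,z(mm from heel): tcp [np.float64(-67.3), np.float64(-7.3), np.float64(94.9)] front [np.float64(-14.6), np.float64(94.5)] rear [np.float64(-119.9), np.float64(95.3)] tilt 0.5 yaw 8.64
{'th': 0, 'gap': 0.006} [-0.78  0.26 -0.89] [-0.005  0.08   0.006]
{'th': 0} [-0.09  0.59  0.  ] [0. 0. 0.]
{'th': 2} [-0.05  0.3   0.01] [0. 0. 0.]
{'th': 4} [-0.05  0.3   0.  ] [0. 0. 0.]
{'th': 6} [-0.05  0.3  -0.01] [0. 0. 0.]
{'th': 8} [-0.05  0.3  -0.02] [0. 0. 0.]
{'th': 10} [-0.05  0.3  -0.03] [0. 0. 0.]
{'th': 12} [-0.05  0.29 -0.04] [0. 0. 0.]
{'th': 14} [-0.05  0.29 -0.05] [0. 0. 0.]
{'th': 16} [-0.05  0.29 -0.06] [0. 0. 0.]
```

Emit:
apply_moves(commands=[-0.4,0.13,-0.45,-0.003,0.04,0.003,7,-0.4,0.13,-0.45,-0.002,0.04,0.003,7,0,0,0,0,0,0,7,-0.03,0.2,0,0,0,0,7,-0.03,0.2,0,0,0,0,7,-0.03,0.2,0,0,0,0,7,-0.03,0.2,0,0,0,0,7])

```text
t: 6.4
tool_pos: [0.5491, -0.046, 0.0943]
orientation: [0.247, -3.131, 0.003]
force: [0.2, -0.8, -1.3]
opening: 0.07
```

Run:
```python
from h import *
rows([dict(th=t) for t in (1,3,5,7,9,11,13,15)])
```

```text
t 6.4 q [-0.18  0.09  1.76 -0.    1.29 -1.9 ] F [ 0.2 -0.8 -1.3] op 0.07 pos [ 0.5491 -0.046   0.0943]
 bx,by,z(mm from heel): tcp [np.float64(-55.4), np.float64(-1.5), np.float64(88.3)] front [np.float64(-2.9), np.float64(88.2)] rear [np.float64(-107.9), np.float64(88.4)] tilt 0.1 yaw 9.02
{'th': 1} [-0.14 -0.08 -0.22] [ 0.002 -0.001 -0.   ]
{'th': 3} [-0.05  0.3   0.01] [0. 0. 0.]
{'th': 5} [-0.05  0.3  -0.  ] [0. 0. 0.]
{'th': 7} [-0.05  0.3  -0.01] [0. 0. 0.]
{'th': 9} [-0.05  0.3  -0.02] [0. 0. 0.]
{'th': 11} [-0.05  0.29 -0.03] [0. 0. 0.]
{'th': 13} [-0.05  0.29 -0.05] [0. 0. 0.]
{'th': 15} [-0.05  0.29 -0.06] [0. 0. 0.]
```

Emit:
apply_moves(commands=[-0.08,0.2,-0.1,0,0,0,7,-0.08,0.25,-0.08,0,0,0,7,-0.05,0.28,0,0,0,0,7,-0.05,0.28,-0.01,0,0,0,7,-0.05,0.28,-0.02,0,0,0,7,0,0,0,0,0,0,7])

```text
t: 7.15
tool_pos: [0.5459, -0.0322, 0.0923]
orientation: [0.247, -3.132, 0.003]
force: [0.8, -1.0, -0.6]
opening: 0.07
```

```bash
cat >> h.py <<'E'
def ang():
    # tilt from the clouds: leg plane / foot plane normals, in board plane
    for c in ("side","top"):
        im,d=read_camera(c); P=cloud(c,d)
        for r in cut_out("bracket",c)[:3]:
            m=cv2.erode(r["mask"].astype(np.uint8),np.ones((3,3)))>0
            p=P[m&(d>0)]-H
            if len(p)<80 or abs(np.median(p@yb))>.06 or abs(np.median(p@xb))>.13: continue
            q=np.c_[p@xb,p@yb,p[:,2]]*1000; rng=np.random.default_rng(0); left=q
            for k in range(3):
                best=None
                if len(left)<60: break
                for _ in range(300):
                    a=left[rng.choice(len(left),3,False)]; n=np.cross(a[1]-a[0],a[2]-a[0]); L=np.linalg.norm(n)
                    if L<100: continue
                    n/=L; 
                    if abs(n[1])>.2: continue
                    i=abs((left-a[0])@n)<2.5
                    if best is None or i.sum()>best.sum(): best=i
                if best is None: break
                b=left[best]; ce=b.mean(0); n=np.linalg.svd(b-ce)[2][2]; n=n*np.sign(n[2]+1e-9)
                print(c,round(r["conf"],2),"plane n",best.sum(),n.round(3),"at",ce.round(1),"normal from vertical",np.degrees(np.arctan2(n[0],n[2])).round(1)); left=left[~best]
E
python3 - <<'E'
from h import *
ang()
rows([dict(th=t) for t in (12,14,16,18,20,22,24,26)])
E
```

```text
t 7.35 q [-0.15  0.08  1.77 -0.    1.28 -1.88] F [ 0.5 -0.6  1.1] op 0.0699 pos [ 0.546  -0.0326  0.0923]
 bx,by,z(mm from heel): tcp [np.float64(-41.7), np.float64(-0.5), np.float64(86.3)] front [np.float64(10.8), np.float64(86.2)] rear [np.float64(-94.1), np.float64(86.4)] tilt 0.1 yaw 9.0
{'th': 12} [-0.08  0.2  -0.12] [ 0.002  0.    -0.   ]
{'th': 14} [-0.05  0.29 -0.05] [0. 0. 0.]
{'th': 16} [-0.05  0.29 -0.06] [0. 0. 0.]
{'th': 18} [-0.05  0.29 -0.07] [0. 0. 0.]
{'th': 20} [-0.05  0.29 -0.08] [0. 0. 0.]
{'th': 22} [-0.04  0.28 -0.09] [0. 0. 0.]
{'th': 24} [-0.04  0.28 -0.1 ] [0. 0. 0.]
{'th': 26} [-0.04  0.28 -0.11] [0. 0. 0.]
```

Run:
```python
from h import *
im,d=read_camera("side"); cv2.imwrite("pics/s3.png",cv2.resize(im[150:290,200:360],None,fx=4,fy=4)); np.save("d.npy",d)
for q in ("bracket","leg_top","foot_end"):
    for r in cut_out(q,"side")[:3]: 
        p=cloud("side",d)[r["mask"]&(d>0)]-H; print(q,r["conf"],r["mask"].sum(),np.median(p,0))
    for r in spot_point(q,"side")[:3]:
        v=w("side",r["point"])-H; print(q,round(r["conf"],2),(v@xb).round(4),(v@yb).round(4),v[2].round(4))
```

```text
bracket 0.86 1669 [ 0.00025763 -0.01304865  0.01966996]
bracket 0.58 2339 [-0.0205858  -0.25859029  0.0053607 ]
bracket 0.97 -0.0003 -0.0015 0.0007
bracket 0.93 -0.2608 0.0455 -0.0015
bracket 0.66 0.0078 -0.0028 -0.0086
leg_top 0.72 1515 [-0.00021555 -0.0192127   0.0194394 ]
leg_top 0.72 2396 [-0.02063121 -0.25855622  0.00534568]
leg_top 0.82 -0.2587 0.0486 0.1423
leg_top 0.63 -0.1483 -0.1059 -0.0044
foot_end 0.87 2506 [-0.0205242  -0.25796874  0.00484412]
foot_end 0.63 1615 [-0.00130628 -0.01287205  0.01980292]
foot_end 0.47 439 [0.02150429 0.34209891 0.00972249]
foot_end 0.75 -0.1721 0.0614 0.0018
foot_end 0.67 -0.0911 -0.0049 0.0226
```

View pics/s3.png

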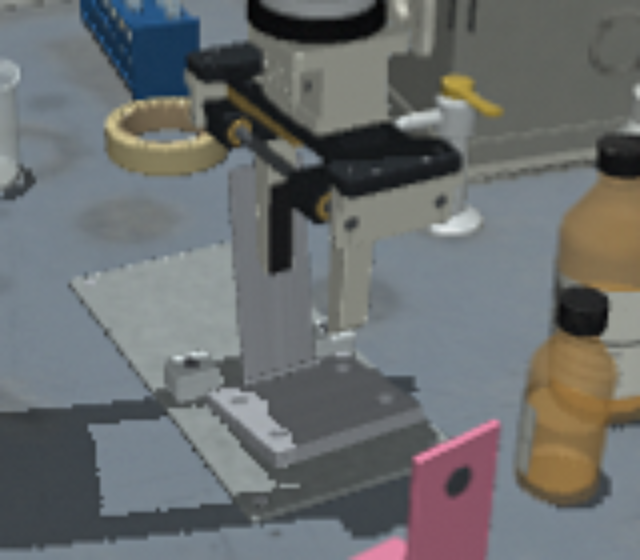

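Emit:
apply_moves(commands=[-0.06,0.25,-0.1,0,0,0,7,-0.05,0.29,-0.07,0,0,0,7,-0.05,0.29,-0.06,0,0,0,7,-0.05,0.29,-0.07,0,0,0,7,-0.05,0.29,-0.08,0,0,0,7,-0.04,0.28,-0.09,0,0,0,7,-0.04,0.28,-0.1,0,0,0,7])

```text
t: 8.57
tool_pos: [0.5424, -0.0112, 0.0865]
orientation: [-0.247, 3.132, -0.003]
force: [0.3, -0.9, 0.2]
opening: 0.0698
```

Run:
```python
from h import *
ang()
rows([dict(th=t) for t in (26,28,30,32,34,36,38,40)])
```

```text
side 0.94 plane n 537 [-0.927 -0.049  0.372] at [17.5  2.5 58.6] normal from vertical -68.2
side 0.94 plane n 457 [0.347 0.    0.938] at [-46.7   0.6  28.3] normal from vertical 20.3
side 0.94 plane n 82 [0.322 0.005 0.947] at [-64.4  15.7  30.4] normal from vertical 18.8
t 8.78 q [-0.11  0.08  1.79 -0.    1.27 -1.84] F [ 0.2 -1.   0.3] op 0.0705 pos [ 0.5424 -0.0114  0.0865]
 bx,by,z(mm from heel): tcp [np.float64(-20.2), np.float64(-0.2), np.float64(80.5)] front [np.float64(32.6), np.float64(80.4)] rear [np.float64(-73.0), np.float64(80.6)] tilt 0.1 yaw 9.02
{'th': 26} [-0.04  0.08 -0.1 ] [ 0.002  0.    -0.   ]
{'th': 28} [-0.04  0.27 -0.12] [0. 0. 0.]
{'th': 30} [-0.04  0.27 -0.13] [0. 0. 0.]
{'th': 32} [-0.04  0.23 -0.14] [0. 0. 0.]
{'th': 34} [-0.04  0.23 -0.15] [0. 0. 0.]
{'th': 36} [-0.04  0.22 -0.16] [0. 0. 0.]
{'th': 38} [-0.03  0.22 -0.17] [0. 0. 0.]
{'th': 40} [-0.03  0.21 -0.18] [0. 0. 0.]
```

Emit:
apply_moves(commands=[-0.04,0.25,-0.12,0,0,0,7,-0.04,0.26,-0.12,0,0,0,7,-0.04,0.26,-0.13,0,0,0,7,-0.04,0.25,-0.14,0,0,0,7,-0.04,0.24,-0.15,0,0,0,7,-0.04,0.23,-0.16,0,0,0,7,0,0,0,0,0,0,7])

```text
t: 9.65
tool_pos: [0.5398, 0.0046, 0.0776]
orientation: [-0.247, 3.132, -0.003]
force: [0.8, -2.2, 0.3]
opening: 0.0702
```

Run:
```python
from h import *
ang()
rows([dict(th=t) for t in (38,40,42,44,46,48)])
im,d=read_camera("side"); cv2.imwrite("pics/s4.png",cv2.resize(im[150:290,200:360],None,fx=4.2,fy=4.2,interpolation=cv2.INTER_CUBIC));
```

```text
side 0.68 plane n 524 [-0.831 -0.005  0.556] at [29.9  1.7 56.3] normal from vertical -56.2
side 0.68 plane n 179 [0.512 0.02  0.859] at [-52.   10.5  43.1] normal from vertical 30.8
side 0.68 plane n 70 [-0.857 -0.07   0.51 ] at [33.4  4.9 59.1] normal from vertical -59.2
side 0.4 plane n 2016 [-0.004 -0.001  1.   ] at [-1.3 17.3 -0.5] normal from vertical -0.2
side 0.4 plane n 111 [-0.162  0.016  0.987] at [ 7.3 15.3 17.8] normal from vertical -9.3
side 0.4 plane n 49 [-0.993  0.018  0.116] at [ 6.5 28.3 11.8] normal from vertical -83.4
t 9.85 q [-0.09  0.08  1.8  -0.    1.25 -1.81] F [0.1 0.3 0.6] op 0.0698 pos [0.5399 0.0043 0.0778]
 bx,by,z(mm from heel): tcp [np.float64(-4.3), np.float64(-0.2), np.float64(71.8)] front [np.float64(48.1), np.float64(71.7)] rear [np.float64(-56.7), np.float64(71.9)] tilt 0.1 yaw 8.99
{'th': 38} [-0.02 -0.04 -0.1 ] [0.002 0.    0.   ]
{'th': 40} [-0.03  0.21 -0.18] [0. 0. 0.]
{'th': 42} [-0.03  0.21 -0.18] [0. 0. 0.]
{'th': 44} [-0.03  0.2  -0.19] [0. 0. 0.]
{'th': 46} [-0.03  0.2  -0.11] [-0.017 -0.003  0.   ]
{'th': 48} [-0.03  0.2  -0.02] [-0.034 -0.005 -0.   ]
```

View pics/s4.png

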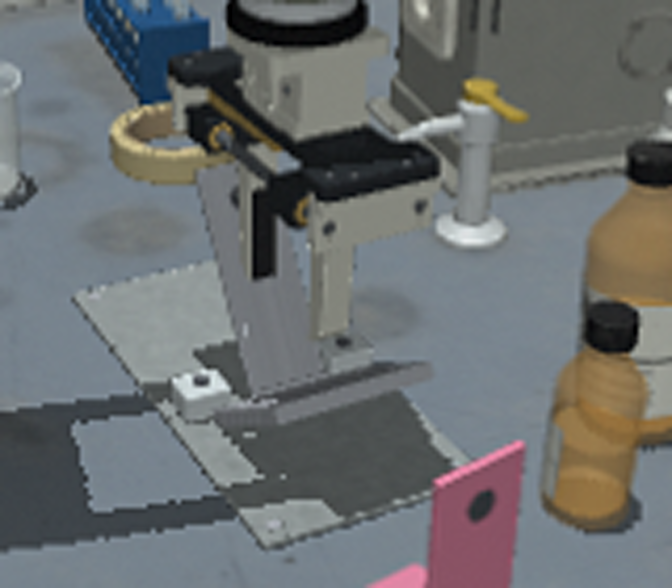

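Emit:
apply_moves(commands=[0.02,-0.1,0,0,0,0,7.4,0.03,-0.18,0,0,0,0,7.8,0.03,-0.18,0,0,0,0,8.2,0.02,-0.1,0,0,0,0,8.4,0,0,0,0,0,0,8.4])

```text
t: 10.52
tool_pos: [0.541, -0.0021, 0.0779]
orientation: [-0.246, 3.132, -0.003]
force: [-0.3, -0.9, 0.8]
opening: 0.084
```

```bash
sed -i 's/\/2+.0175/\/2+.0105/' h.py
python3 - <<'E'
from h import *
ang()
rows([dict(th=t) for t in (33,35,37,39,41,43,45)])
E
```

```text
side 0.79 plane n 448 [-0.835 -0.024  0.549] at [28.1  1.  53.9] normal from vertical -56.7
side 0.79 plane n 169 [0.494 0.005 0.869] at [-50.6   9.5  41.9] normal from vertical 29.6
side 0.79 plane n 66 [-0.837 -0.026  0.546] at [29.8  5.2 51.1] normal from vertical -56.9
t 10.72 q [-0.1   0.09  1.8  -0.    1.25 -1.82] F [-0.5 -0.7 -0.6] op 0.0841 pos [ 0.5409 -0.0019  0.0779]
 bx,by,z(mm from heel): tcp [np.float64(-10.6), np.float64(-0.3), np.float64(71.9)] front [np.float64(41.9), np.float64(71.8)] rear [np.float64(-63.2), np.float64(72.0)] tilt 0.1 yaw 8.98
{'th': 33} [-0.03  0.03  0.3 ] [0.002 0.    0.   ]
{'th': 35} [-0.04  0.23 -0.15] [0. 0. 0.]
{'th': 37} [-0.04  0.22 -0.16] [0. 0. 0.]
{'th': 39} [-0.03  0.22 -0.17] [0. 0. 0.]
{'th': 41} [-0.03  0.21 -0.18] [0. 0. 0.]
{'th': 43} [-0.03  0.21 -0.19] [0. 0. 0.]
{'th': 45} [-0.03  0.2  -0.2 ] [0. 0. 0.]
```

Emit:
apply_moves(commands=[-0.04,0.14,0.08,0,0,0,8.4,-0.04,0.2,0,0,0,0,8.4,-0.04,0.22,-0.06,0,0,0,8.4,-0.03,0.22,-0.13,0,0,0,8.4,-0.03,0.21,-0.18,0,0,0,8.4,-0.03,0.2,-0.19,0,0,0,8.4,0,0,0,0,0,0,8.4])

```text
t: 11.6
tool_pos: [0.5387, 0.0113, 0.0727]
orientation: [-0.246, 3.132, -0.002]
force: [0.2, -0.7, 0.6]
opening: 0.0836
```

Run:
```python
from h import *
ang()
rows([dict(th=t) for t in (45,47,49,51,53,55,57)])
im,d=read_camera("side"); cv2.imwrite("pics/s5.png",cv2.resize(im[150:290,200:360],None,fx=4.2,fy=4.2,interpolation=cv2.INTER_CUBIC));
```

```text
side 0.85 plane n 455 [-0.749  0.023  0.663] at [39.8  1.1 52.8] normal from vertical -48.5
side 0.85 plane n 147 [-0.811  0.02   0.585] at [-65.3   4.7  62.6] normal from vertical -54.2
side 0.85 plane n 69 [ 0.663 -0.032  0.748] at [-46.6  15.5  40.7] normal from vertical 41.6
t 11.8 q [-0.07  0.09  1.81 -0.    1.24 -1.8 ] F [ 0.  -0.4  0.7] op 0.0843 pos [0.5388 0.011  0.0729]
 bx,by,z(mm from heel): tcp [np.float64(2.5), np.float64(-0.2), np.float64(66.9)] front [np.float64(55.1), np.float64(66.8)] rear [np.float64(-50.2), np.float64(67.0)] tilt 0.1 yaw 8.98
{'th': 45} [-0.03  0.02 -0.26] [0.002 0.001 0.   ]
{'th': 47} [-0.03  0.2  -0.02] [-0.034 -0.005  0.   ]
{'th': 49} [-0.03  0.2  -0.03] [-0.034 -0.005 -0.   ]
{'th': 51} [-0.03  0.2  -0.04] [-0.034 -0.005 -0.   ]
{'th': 53} [-0.03  0.2  -0.04] [-0.034 -0.005 -0.   ]
{'th': 55} [-0.03  0.2  -0.05] [-0.034 -0.005  0.   ]
{'th': 57} [-0.03  0.2  -0.06] [-0.034 -0.005  0.   ]
```

View pics/s5.png

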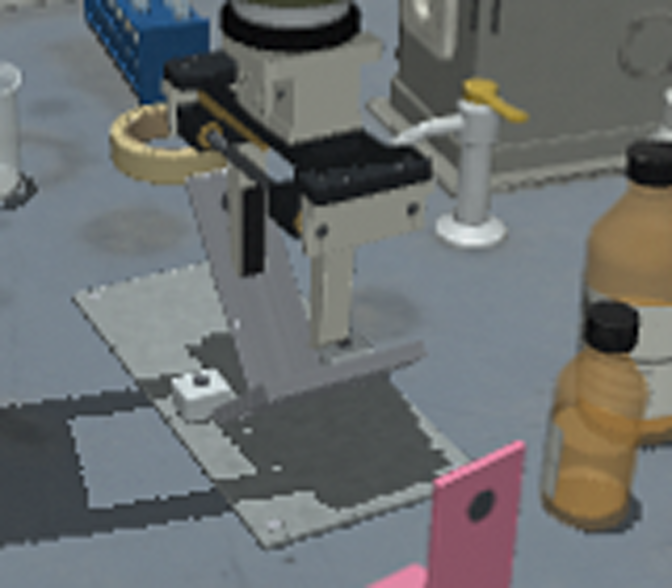

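Emit:
apply_moves(commands=[-0.03,0.1,-0.13,0,0,0,8.4,-0.03,0.12,-0.12,0,0,0,8.4,-0.03,0.2,-0.03,-0.034,-0.005,0,8.4,-0.03,0.2,-0.03,-0.034,-0.005,0,8.4,0,0,0,0,0,0,8.4])

```text
t: 12.48
tool_pos: [0.5377, 0.0173, 0.0696]
orientation: [-0.244, 3.124, -0.113]
force: [0.6, 0.0, 0.5]
opening: 0.0837
```

Run:
```python
from h import *
ang()
rows([dict(th=t) for t in (50,52,54,56,58,60)])
```

```text
side 0.96 plane n 403 [-0.676  0.004  0.737] at [48.1  1.8 51.9] normal from vertical -42.5
side 0.96 plane n 273 [ 0.758 -0.016  0.652] at [-45.    6.   47.8] normal from vertical 49.3
side 0.96 plane n 74 [ 0.777 -0.03   0.628] at [-50.9  18.7  62.5] normal from vertical 51.0
t 12.68 q [-0.02  0.08  1.82 -0.07  1.23 -1.72] F [ 0.6 -0.5  0.4] op 0.0839 pos [0.5379 0.0165 0.0698]
 bx,by,z(mm from heel): tcp [np.float64(8.1), np.float64(-0.2), np.float64(63.8)] front [np.float64(60.4), np.float64(60.0)] rear [np.float64(-44.3), np.float64(67.6)] tilt 4.1 yaw 8.86
{'th': 50} [-0.01 -0.04 -0.01] [-0.016 -0.002  0.002]
{'th': 52} [-0.03  0.2  -0.04] [-0.034 -0.005  0.   ]
{'th': 54} [-0.03  0.2  -0.05] [-0.034 -0.005 -0.   ]
{'th': 56} [-0.03  0.2  -0.06] [-0.034 -0.005 -0.   ]
{'th': 58} [-0.03  0.19 -0.06] [-0.034 -0.005 -0.   ]
{'th': 60} [-0.03  0.19 -0.07] [-0.034 -0.005  0.   ]
```

Emit:
apply_moves(commands=[-0.02,0.04,-0.02,-0.025,-0.004,0.001,8.5,-0.02,0.14,-0.03,-0.026,-0.004,0,8.6,-0.02,0.15,-0.04,-0.026,-0.004,0,8.6,-0.02,0.15,-0.04,-0.026,-0.004,0,8.6,-0.02,0.15,-0.04,-0.026,-0.004,0,8.6,0,0,0,0,0,0,8.6])

```text
t: 13.42
tool_pos: [0.5368, 0.0232, 0.0679]
orientation: [-0.242, 3.098, -0.328]
force: [0.4, 0.3, -0.4]
opening: 0.0864
```

Run:
```python
from h import *
ang()
rows([dict(th=t) for t in (55,57,59,61,63,65)])
im,d=read_camera("side"); cv2.imwrite("pics/s6.png",cv2.resize(im[150:290,200:360],None,fx=4.2,fy=4.2,interpolation=cv2.INTER_CUBIC));
```

```text
side 0.96 plane n 499 [ 0.847 -0.017  0.531] at [-32.8   4.5  46.2] normal from vertical 57.9
side 0.96 plane n 223 [-0.54  -0.     0.841] at [57.8  0.6 45.3] normal from vertical -32.7
side 0.96 plane n 77 [ 0.861 -0.03   0.508] at [-41.4  15.1  70.2] normal from vertical 59.5
t 13.62 q [ 0.09  0.09  1.83 -0.22  1.21 -1.55] F [0.5 0.4 0.3] op 0.0859 pos [0.5371 0.0225 0.0682]
 bx,by,z(mm from heel): tcp [np.float64(14.1), np.float64(-0.3), np.float64(62.2)] front [np.float64(66.4), np.float64(51.0)] rear [np.float64(-38.2), np.float64(73.4)] tilt 12.0 yaw 8.83
{'th': 55} [-0.01 -0.14  0.03] [0.035 0.007 0.003]
{'th': 57} [-0.03  0.2  -0.06] [-0.034 -0.005  0.   ]
{'th': 59} [-0.03  0.19 -0.07] [-0.034 -0.005 -0.   ]
{'th': 61} [-0.03  0.19 -0.07] [-0.034 -0.005 -0.   ]
{'th': 63} [-0.03  0.19 -0.08] [-0.034 -0.005  0.   ]
{'th': 65} [-0.03  0.19 -0.09] [-0.034 -0.005 -0.   ]
```

View pics/s6.png

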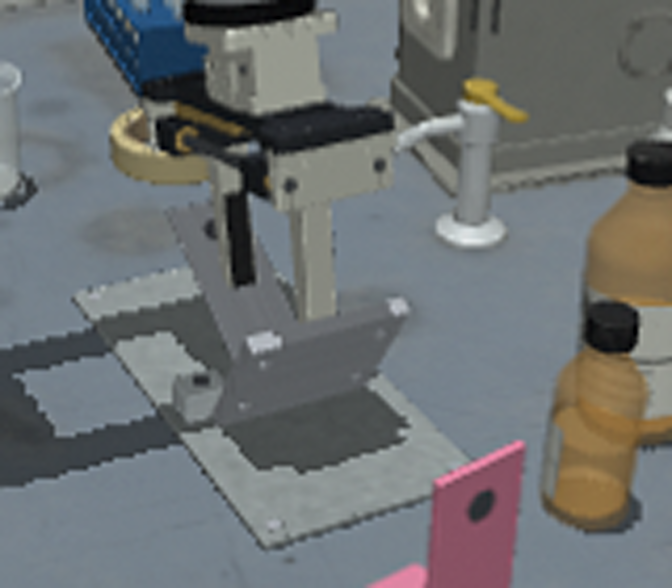

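```bash
sed -i 's/W=.105/W=.107/' h.py
python3 - <<'E'
from h import *
rows([dict(th=t) for t in (59,61,63,65,67,69,71,73)])
E
```

```text
t 13.68 q [ 0.09  0.09  1.83 -0.22  1.21 -1.55] F [ 0.2 -0.4 -0.5] op 0.0861 pos [0.5371 0.0223 0.0682]
 bx,by,z(mm from heel): tcp [np.float64(14.0), np.float64(-0.3), np.float64(62.2)] front [np.float64(66.3), np.float64(51.0)] rear [np.float64(-38.4), np.float64(73.4)] tilt 12.1 yaw 8.81
{'th': 59} [-0.06  0.16 -0.07] [-0.034 -0.004  0.003]
{'th': 61} [-0.03  0.19 -0.07] [-0.034 -0.005 -0.   ]
{'th': 63} [-0.03  0.19 -0.08] [-0.034 -0.005  0.   ]
{'th': 65} [-0.03  0.19 -0.09] [-0.034 -0.005 -0.   ]
{'th': 67} [-0.03  0.19 -0.09] [-0.034 -0.005  0.   ]
{'th': 69} [-0.03  0.19 -0.1 ] [-0.034 -0.005  0.   ]
{'th': 71} [-0.03  0.18 -0.11] [-0.034 -0.005 -0.   ]
{'th': 73} [-0.03  0.18 -0.11] [-0.034 -0.005  0.   ]
```

Emit:
apply_moves(commands=[-0.05,0.16,-0.07,-0.032,-0.004,0.002,8.6,-0.03,0.18,-0.07,-0.032,-0.005,0,8.6,-0.03,0.18,-0.08,-0.032,-0.005,0,8.6,-0.03,0.18,-0.09,-0.032,-0.005,0,8.6,-0.03,0.18,-0.09,-0.032,-0.005,0,8.6,0,0,0,0,0,0,8.6])

```text
t: 14.42
tool_pos: [0.5358, 0.031, 0.0644]
orientation: [-0.235, 3.044, -0.591]
force: [-0.5, 0.4, 0.3]
opening: 0.0859
```

Run:
```python
from h import *
ang()
rows([dict(th=t) for t in (67,69,71,73,75,77,79)])
```

```text
side 0.8 plane n 716 [ 0.939 -0.017  0.342] at [-22.3   2.4  49. ] normal from vertical 70.0
side 0.8 plane n 146 [-0.36   0.004  0.933] at [83.3  5.  37.6] normal from vertical -21.1
side 0.8 plane n 58 [ 0.943 -0.034  0.33 ] at [-24.9  14.1  72. ] normal from vertical 70.7
t 14.62 q [ 0.22  0.14  1.83 -0.41  1.23 -1.35] F [-0.9  0.2  0.1] op 0.0859 pos [0.5362 0.0302 0.0649]
 bx,by,z(mm from heel): tcp [np.float64(21.9), np.float64(-0.6), np.float64(58.9)] front [np.float64(71.5), np.float64(39.0)] rear [np.float64(-27.7), np.float64(78.9)] tilt 21.9 yaw 8.71
{'th': 67} [-0.08  0.14 -0.07] [-0.002  0.003  0.004]
{'th': 69} [-0.03  0.19 -0.1 ] [-0.034 -0.005  0.   ]
{'th': 71} [-0.03  0.18 -0.11] [-0.034 -0.005 -0.   ]
{'th': 73} [-0.03  0.18 -0.11] [-0.034 -0.005  0.   ]
{'th': 75} [-0.03  0.18 -0.12] [-0.034 -0.005  0.   ]
{'th': 77} [-0.03  0.18 -0.13] [-0.034 -0.005 -0.   ]
{'th': 79} [-0.03  0.17 -0.13] [-0.034 -0.005  0.   ]
```

Emit:
apply_moves(commands=[-0.05,0.17,-0.09,-0.032,-0.004,0.002,8.6,-0.04,0.18,-0.1,-0.032,-0.005,0.001,8.6,-0.04,0.17,-0.11,-0.032,-0.005,0.001,8.6,-0.03,0.17,-0.11,-0.032,-0.005,0,8.6,-0.03,0.17,-0.12,-0.032,-0.005,0,8.6,0,0,0,0,0,0,8.6])

```text
t: 15.38
tool_pos: [0.5344, 0.0393, 0.0595]
orientation: [-0.234, 2.968, -0.847]
force: [-0.7, 0.9, 0.1]
opening: 0.086
```

Run:
```python
from h import *
ang()
rows([dict(th=t) for t in (77,79,81,83,85,87,89)])
```

```text
side 0.65 plane n 858 [ 0.982 -0.018  0.187] at [-14.1   2.4  49.3] normal from vertical 79.2
side 0.65 plane n 89 [-0.187 -0.03   0.982] at [100.2   9.5  25.2] normal from vertical -10.8
side 0.65 plane n 66 [ 0.986 -0.022  0.164] at [-13.1   8.7  67.9] normal from vertical 80.5
top 0.76 plane n 79 [ 0.973 -0.015  0.232] at [-10.7   0.3  78.8] normal from vertical 76.6
t 15.57 q [ 0.34  0.22  1.8  -0.57  1.28 -1.17] F [-1.   0.6  0.2] op 0.0854 pos [0.5349 0.0386 0.0602]
 bx,by,z(mm from heel): tcp [np.float64(30.4), np.float64(-0.7), np.float64(54.2)] front [np.float64(75.7), np.float64(26.2)] rear [np.float64(-14.8), np.float64(82.2)] tilt 31.8 yaw 8.8
{'th': 77} [-0.1   0.2  -0.16] [-0.005  0.004  0.001]
{'th': 79} [-0.03  0.17 -0.13] [-0.034 -0.005  0.   ]
{'th': 81} [-0.03  0.17 -0.14] [-0.034 -0.005 -0.   ]
{'th': 83} [-0.03  0.16 -0.15] [-0.034 -0.005 -0.   ]
{'th': 85} [-0.03  0.16 -0.15] [-0.034 -0.005  0.   ]
{'th': 87} [-0.02  0.16 -0.16] [-0.034 -0.005  0.   ]
{'th': 89} [-0.02  0.15 -0.16] [-0.034 -0.005  0.   ]
```

Emit:
apply_moves(commands=[-0.04,0.15,-0.13,-0.028,-0.003,0.001,8.6,-0.03,0.15,-0.13,-0.028,-0.004,0,8.6,-0.03,0.15,-0.13,-0.028,-0.004,0,8.6,-0.03,0.14,-0.13,-0.028,-0.004,0,8.6,0,0,0,0,0,0,8.6])

```text
t: 16.2
tool_pos: [0.5339, 0.0446, 0.055]
orientation: [-0.228, 2.904, -1.02]
force: [-0.1, 0.3, -0.4]
opening: 0.0858
```

Run:
```python
from h import *
ang()
rows([dict(th=t) for t in (85,87,89)])
im,d=read_camera("side"); cv2.imwrite("pics/s7.png",cv2.resize(im[150:290,200:360],None,fx=4.2,fy=4.2,interpolation=cv2.INTER_CUBIC));
```

```text
side 0.85 plane n 972 [ 0.997 -0.017  0.076] at [-8.5  0.8 48.1] normal from vertical 85.7
side 0.85 plane n 93 [-0.046  0.138  0.989] at [97.9  8.1 14. ] normal from vertical -2.7
side 0.85 plane n 55 [ 0.998 -0.025  0.06 ] at [-5.6 11.5 65.5] normal from vertical 86.5
top 0.6 plane n 81 [ 0.992 -0.021  0.121] at [-0.8 -0.3 66. ] normal from vertical 83.0
t 16.4 q [ 0.42  0.3   1.77 -0.67  1.33 -1.05] F [-0.5  1.2  0.1] op 0.0857 pos [0.5343 0.0441 0.0557]
 bx,by,z(mm from heel): tcp [np.float64(35.9), np.float64(-0.9), np.float64(49.7)] front [np.float64(77.6), np.float64(16.4)] rear [np.float64(-5.7), np.float64(83.0)] tilt 38.6 yaw 8.77
{'th': 85} [-0.15  0.32 -0.28] [-0.024  0.     0.001]
{'th': 87} [-0.02  0.16 -0.16] [-0.034 -0.005  0.   ]
{'th': 89} [-0.02  0.15 -0.16] [-0.034 -0.005  0.   ]
```

View pics/s7.png

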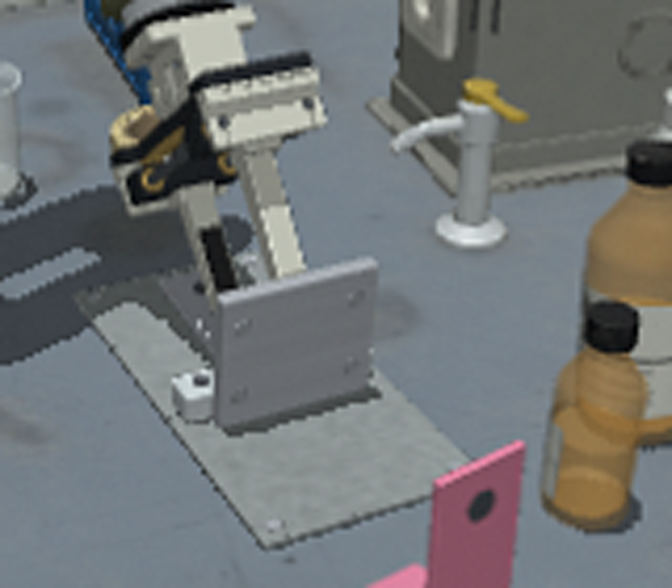

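Emit:
apply_moves(commands=[-0.02,0.12,0,0,0,0,8.6,-0.02,0.12,0,0,0,0,8.6,-0.02,0.12,0,0,0,0,8.6,-0.02,0.12,0,0,0,0,8.6,0,0,0,0,0,0,8.6])

```text
t: 17.08
tool_pos: [0.5339, 0.0489, 0.0563]
orientation: [-0.223, 2.904, -1.017]
force: [-0.4, 0.4, -0.1]
opening: 0.0859
```

Run:
```python
from h import *
ang(); st()
```

```text
side 0.75 plane n 962 [ 0.999 -0.012  0.031] at [-6.2  1.3 47.9] normal from vertical 88.2
side 0.75 plane n 84 [-0.03  -0.041  0.999] at [101.6  11.7   8.2] normal from vertical -1.7
side 0.75 plane n 68 [ 0.993 -0.11   0.036] at [-4.5 16.5 51.2] normal from vertical 87.9
top 0.56 plane n 81 [ 0.996 -0.011  0.088] at [ 2.1  1.  68.7] normal from vertical 84.9
t 17.27 q [ 0.43  0.31  1.76 -0.67  1.34 -1.05] F [ 0.3  0.6 -0.6] op 0.0859 pos [0.5339 0.0488 0.0563]
 bx,by,z(mm from heel): tcp [np.float64(40.6), np.float64(-1.2), np.float64(50.3)] front [np.float64(82.4), np.float64(17.0)] rear [np.float64(-1.2), np.float64(83.7)] tilt 38.6 yaw 8.64
```

Only about 2° is left, so I'll keep going slowly until the finger separates from the foot.

Emit:
apply_moves(commands=[-0.02,0.1,0,0,0,0,8.6,-0.02,0.1,0,0,0,0,8.6,-0.02,0.1,0,0,0,0,8.6,-0.02,0.1,0,0,0,0,8.6,-0.02,0.1,0,0,0,0,8.6,-0.02,0.1,0,0,0,0,8.6,0,0,0,0,0,0,8.6])

```text
t: 18.15
tool_pos: [0.5327, 0.0549, 0.0565]
orientation: [-0.223, 2.904, -1.018]
force: [-0.1, 0.0, -1.0]
opening: 0.0859
```

Run:
```python
from h import *
ang(); st()
im,d=read_camera("side"); cv2.imwrite("pics/s8.png",cv2.resize(im[150:290,200:360],None,fx=4.2,fy=4.2,interpolation=cv2.INTER_CUBIC));
```

```text
side 0.58 plane n 994 [-1.     0.014  0.002] at [-4.7  1.  48.3] normal from vertical -89.9
side 0.58 plane n 93 [0.036 0.109 0.993] at [97.3  9.   5.5] normal from vertical 2.1
side 0.58 plane n 75 [-1.     0.002  0.013] at [-0.2 20.9 53.7] normal from vertical -89.3
top 0.45 plane n 65 [0.997 0.007 0.082] at [ 3.7  1.1 72.4] normal from vertical 85.3
t 18.35 q [ 0.44  0.31  1.76 -0.66  1.35 -1.04] F [ 0.3 -0.4 -0.4] op 0.0861 pos [0.5327 0.0548 0.0565]
 bx,by,z(mm from heel): tcp [np.float64(46.7), np.float64(-1.0), np.float64(50.5)] front [np.float64(88.5), np.float64(17.1)] rear [np.float64(4.8), np.float64(84.0)] tilt 38.6 yaw 8.62
```

View pics/s8.png

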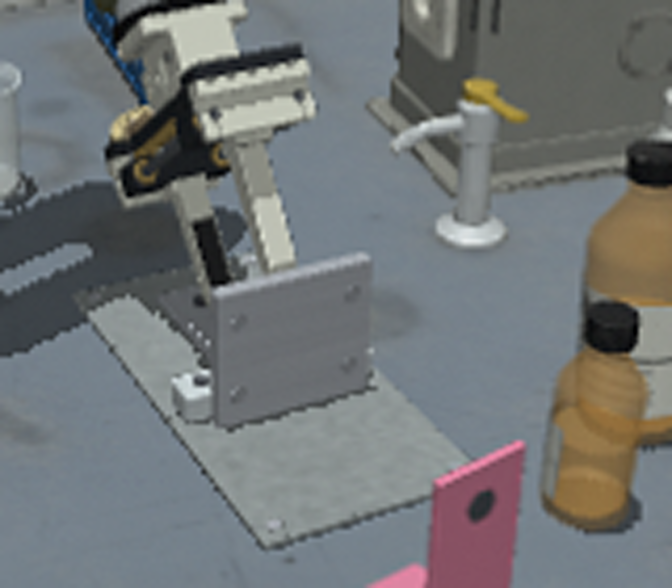

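Emit:
apply_moves(commands=[-0.05,0.3,0.1,0,0,0,8.6,-0.07,0.5,0.3,0,0,0,8.6,-0.1,0.8,1.2,0,0,0,8.6,-0.2,1,2,0,0,0,8.6,-0.2,1,3,0,0,0,8.6,-0.2,1,3,0,0,0,8.6,-0.2,1,4,0,0,0,8.6,0,0,4,0.1,0.016,0,8.6])

```text
t: 19.4
tool_pos: [0.5185, 0.1157, 0.2371]
orientation: [-0.237, 2.965, -0.873]
force: [0.4, -0.4, 0.7]
opening: 0.0864
```

Run:
```python
from h import *
st(); ang()
im,d=read_camera("side"); cv2.imwrite("pics/s9.png",cv2.resize(im[120:320,180:400],None,fx=3,fy=3))
P=cloud("side",d)
q=np.stack([(P-H)@xb,(P-H)@yb,P[...,2]-H[2]],-1)*1000; ok=d>0
def box(a,b,c,e,f,g): return q[ok&(q[...,0]>a)&(q[...,0]<b)&(q[...,1]>c)&(q[...,1]<e)&(q[...,2]>f)&(q[...,2]<g)]
l=box(30,145,-20,20,-3,25); print("leg top z",np.median(l[:,2]),[np.median(l[(l[:,0]>a)&(l[:,0]<a+20),2]).round(1) for a in range(40,140,20)])
for c in ("amber_bottle","beaker","tape_roll"):
    for r in spot_point(c,"side")[:1]: print(c,w("side",r["point"]).round(3))
for r in spot_point("bracket","side")[:2]: v=w("side",r["point"])-H; print("bracket",r["conf"],v@xb,v@yb,v[2])
```

```text
t 19.4 q [ 0.49  0.1   1.59 -0.54  1.64 -1.23] F [ 0.4 -0.4  0.7] op 0.0864 pos [0.5185 0.1157 0.2371]
 bx,by,z(mm from heel): tcp [np.float64(109.1), np.float64(3.5), np.float64(231.1)] front [np.float64(154.2), np.float64(202.0)] rear [np.float64(64.0), np.float64(260.2)] tilt 32.8 yaw 9.19
side 0.62 plane n 953 [ 1.    -0.019  0.002] at [-4.6  1.3 48.5] normal from vertical 89.9
side 0.62 plane n 90 [0.046 0.072 0.996] at [102.7   7.2   5.7] normal from vertical 2.6
side 0.62 plane n 82 [-1.     0.026  0.001] at [-0.3 12.7 67.7] normal from vertical -89.9
top 0.96 plane n 174 [ 0.026 -0.01   1.   ] at [41.   1.3  5.2] normal from vertical 1.5
top 0.96 plane n 67 [ 0.998 -0.034  0.054] at [ 4.5 -0.4 66.1] normal from vertical 86.9
top 0.96 plane n 42 [ 0.025 -0.025  0.999] at [40.7  2.2  1.3] normal from vertical 1.5
leg top z 4.853505019528058 [np.float64(nan), np.float64(5.5), np.float64(4.9), np.float64(4.9), np.float64(4.8)]
amber_bottle [ 0.668 -0.122  0.001]
beaker [0.402 0.361 0.001]
tape_roll [ 0.57   0.368 -0.005]
bracket 0.88 -0.0027739090158338028 -0.0010877045730813516 0.0007548652385670398
bracket 0.62 -0.26002397146765405 0.04496443856448923 -0.003913697813517679
  return _methods._mean(a, axis=axis, dtype=dtype,
  ret = ret.dtype.type(ret / rcount)
```

View pics/s9.png

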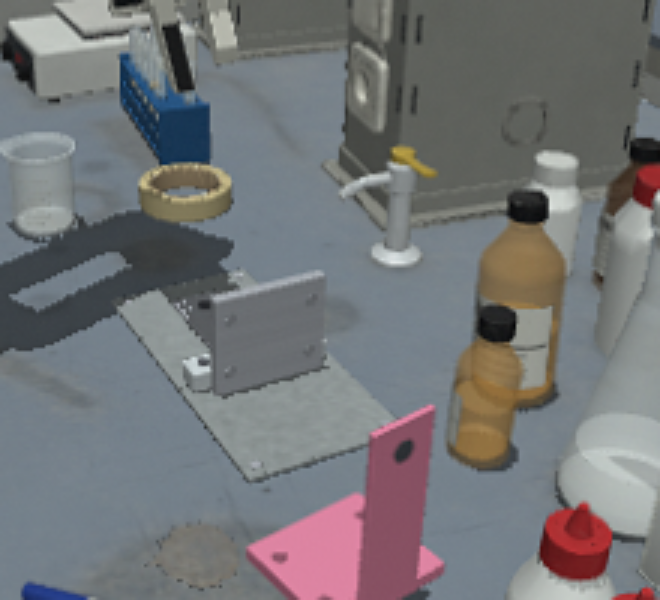

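The leg lies flat: its top is 4.9 mm above the board and the leg is 5 mm thick. The bystanders haven't moved. The last thing to measure is the gap between the foot and the blocks.

Run:
```python
from h import *
for c in ("top","side"):
    im,d=read_camera(c); P=cloud(c,d); q=np.stack([(P-H)@xb,(P-H)@yb,P[...,2]-H[2]],-1)*1000; ok=d>0
    for sg in (1,-1):
        m=ok&(abs(q[...,2]-20)<3)&(q[...,0]>-15)&(q[...,0]<50)&(q[...,1]*sg>27)&(q[...,1]*sg<72); b=q[m]
        print(c,sg,len(b),"block top mean",b.mean(0).round(1) if len(b) else "", "x pct",np.percentile(b[:,0],[2,10,50,90,98]).round(1) if len(b) else "")
    for f in (1,-1):
        m=ok&(q[...,2]>40)&(q[...,2]<96)&(abs(q[...,0])<20)&(q[...,1]*f>10)&(q[...,1]*f<45); b=q[m]; print("  foot x",np.percentile(b[:,0],[5,50,95]).round(1),len(b),"z",b[:,2].max())
    if c=="top": cv2.imwrite("pics/t9.png",cv2.resize(im[150:215,215:305],None,fx=8,fy=8,interpolation=cv2.INTER_CUBIC))
```

```text
top 1 38 block top mean [18.7 49.7 20.1] x pct [ 7.5 10.2 18.6 27.5 29.6]
top -1 50 block top mean [ 16.5 -44.2  19.7] x pct [ 5.2  7.  15.7 26.4 29. ]
  foot x [-3.3  1.9  5.9] 43 z 94.72225008035709
  foot x [-4.2  1.1  5.1] 39 z 94.57757626125543
side 1 63 block top mean [12.7 50.5 19.5] x pct [-5.5 -3.9 14.5 26.1 28.1]
side -1 16 block top mean [ -4.1 -39.9  20. ] x pct [-8.4 -7.  -4.7  0.   2. ]
  foot x [-6.3 -4.2  1.3] 261 z 91.21602684497827
  foot x [-7.3 -5.1  1.1] 238 z 91.43056972408422
```

View pics/t9.png

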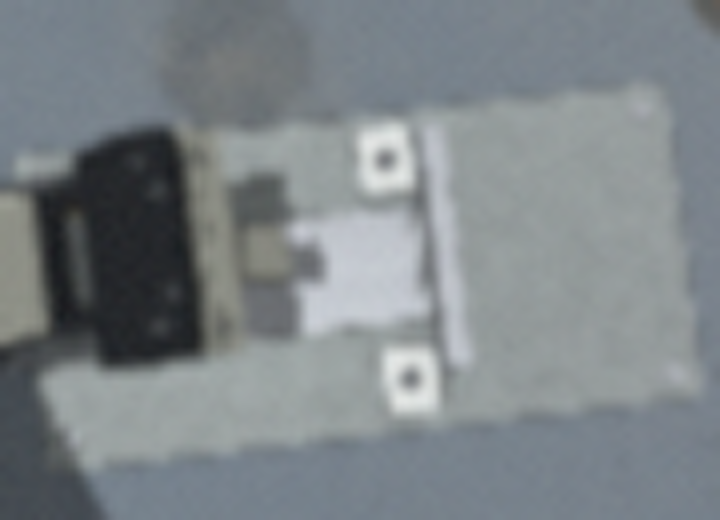

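```bash
python3 -c "
from plant import *
print(close_job())"
```

```text
the job is handed in; nothing more can be done
None
```

The grey bracket lies on its back between the two stop blocks, and I handed the job in at about 20 s of the 58 s allowed. I tipped it with the outside of the front finger. Past the balance point I lowered it against the outside of the rear finger in steps of about 2° or less. I did not grip it. The end-of-call force readings stayed under about 2.5 N.

Last checks, after the arm had withdrawn:
- **Leg:** it is flat, with its top 4.9 mm above the board (the leg is 5 mm thick).
- **Foot:** it stands upright at 89.9°. It is flush with the blocks or within about 1–2 mm of them, and parallel to them to within about 0.5°. That is the limit of what the cameras could show.
- **Bystanders:** the bottle, beaker and tape roll read within about 3 mm of where they stood at the start, which is network noise.

Three things disagreed along the way:
- **Finger width:** the finger tips acted about 7 mm thinner on the outside than the stated width. I opened the gripper wider partway through to make up for it.
- **Top camera:** it put the foot at 86.9°, from only 67 points on its thin upper edge. I trusted the side view.
- **Tilt check:** one early measurement found no bracket, so I judged that step (about 9°) from the picture instead.

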